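Set the polarizer ring of the sample viewer and lock it

ROBOT

A 6-joint arm with a two-finger parallel gripper is mounted at the origin on the work surface; the furniture and walls round the work are solid. World frame = base frame: x ahead of the robot, y to its left, z up, the work surface at z = 0. Lengths are in mm, angles in rad, forces in N, time in s.
With the tool pointing down it reaches from about 300 to 875 mm from the base axis. Payload 6.4 kg.
Tool frame: the origin (TCP) lies at the very end of the fingers, on their centre line; the grasp point (between the pads) lies 19 mm behind it; z points along the fingers, y is the line along which they close (so a half turn about z gives the same grasp; the last joint's range is limited). The gripper opens to 85 mm and grips with 20 to 120 N. Pads are 22 mm wide; open, the fingers measure 114 mm over their backs; the gripper's body (76 mm by 85 mm) begins 54 mm behind the grasp point. The pads swing forward as they close: fully open they stand 13 mm farther back than shut.
Start: joints at [0.522, 0.181, 1.607, -0, 1.354, -0.206], TCP at [429.242, 382.613, 231.288] pointing down, gripper open.
Joint ranges: [-2.99, 2.99], [-0.89, 2.07], [0.3, 2.58], [-1.14, 4.28], [0, 2.63], [-3.12, 3.12]. Speed limits (rad/s): [2.57, 2.57, 3.01, 3.14, 3.14, 3.14].

INTERFACE

Orientations are given as a unit quaternion [x, y, z, w].
In Python, from bench import env, cam, sign_off gives the robot as it stands (env), with the cameras (cam) and the job as plain functions.
- The arm moves only by the tool nudge_tcp, called after ">>>" in YAML: its name, and indented under it one key for each argument. Schema: {"type":"object","properties":{"increments":{"type":"object","properties":{"segments":{"type":"array","items":{"type":"array","items":{"type":"number"},"minItems":6,"maxItems":6},"minItems":1,"maxItems":20}},"additionalProperties":false,"required":["segments"]},"aperture":{"type":"number"},"only":{"type":"string"},"quiet":{"type":"boolean"},"lines":{"type":"string"}},"required":["increments"],"additionalProperties":false}. increments is an object whose key "segments" holds a list of rows, 1 to 20 of them, each of 6 numbers: dx, dy, dz in mm, then a rotation vector rx, ry, rz in rad; each row shifts and turns the commanded pose from where the row before left it, along the tool's axes as they then stand; what a row does not reach is not made up. A row lasts 1/10 s, in which the tool goes at most 50 mm and 0.15 rad, less where a joint would pass 70% of its speed; a pose out of reach is approached as far as the arm can. aperture is the finger opening in mm, set as the call begins (left out keeps the last). The fingers move at their own pace and stop on an object; the grip force is fixed at half the most. Time passes only in rows, so rows that do not move let the fingers close. The tool returns the time, the measured TCP pose, the force, the opening and the grip force at its end. only (a regular expression) keeps the lines of the reply that match it, lines (a string "A,B") keeps lines A to B, and quiet returns only ok. Input that does not fit is refused with a message, and nothing moves.
- env.get_state(): the state, without advancing time (a new reading comes with each control period).
- cam.camera(name): name is "scene" or "top" or "wrist"; returns the picture (480x640x3 uint8, blue, green, red); there is no depth.
- cam.camera_info(name): a dict with "fov_y" (degrees; the focal length in pixels is half the picture's height over the tangent of half this angle, whatever the lens; pixels are square), "cx", "cy" (the principal point, pixels), "rvec" (rotation vector, rad) and "tvec" (3), from world to camera coordinates, as OpenCV has them. Camera axes: x right, y down, z forward; pixel columns grow to the right and rows downward; lengths in mm; the calibration is good to about 2 mm. A picture is of the moment at which its call begins: read the wrist's pose just before it. camera_info takes no time and is no camera call; for the wrist camera it gives the pose at the moment of the call.
- sign_off(): hands the job in; it is judged then, once.
The state is a dict: "time_s": time; "q": joint angles; "dq": joint speeds; "joint_torque": joint torques, N m; "position": TCP position; "orientation": TCP orientation; "contact_force": force on the tool from outside, world axes, zero at the start; "wrist_torque": the same for the moment, N m; "opening": finger opening in mm; "grip_force": force on a finger pad.
Only numpy, scipy, OpenCV 4.12 (cv2) and the standard library are available. Lean on these libraries where they do the work, as an engineer would, in place of code of your own. Each camera call takes 0.05 s, during which the arm holds its last target. There are 200 camera calls.

TASK

Gently push the lever knob of the sample viewer round its arc, without gripping it, until the pointer on the lever lines up with the small preset tab clipped on the edge of the scale. Then press the lock plunger beside the scale fully down. Pinch and lift nothing, do not shift the preset tab, and leave the three sample cups, the one inside the ring included, where they stand.

Things in the scene. Friction and masses are not known exactly. Their poses are not given: they have to be found in the camera images.
- viewer: sample viewer: flat grey round base, 200 mm in diameter, 18 mm high, fixed on a 2 mm mat. Origin: centre of its underside, on the ring's axis; z up. Its +x side, away from the robot, has a scale of black marks every 5 degrees; the lock plunger is at the scale's right end (-y side). In the middle a white round stage, top at z = 22 mm, carries a sample cup
- polarizer: dark steel ring, 104 mm outside, 68 mm inside diameter, top at z = 30 mm, turning about the viewer's vertical axis; origin as the viewer's. Its lever (11 mm wide, top at z = 28 mm) points along its own +x. Yaw relative to the viewer: 0 = lever along viewer's +x, counter-clockwise positive, range -1.1 to 1.1; starts at 0.5 to 0.95. Friction 0.12 N m (1.8 N at the knob); stays where left
- knob_top (a point): centre of the top of the lever's black upright round knob, 68 mm from the ring's axis, 70 mm above the worktop; the knob is 12 mm in diameter (15 mm at its foot, below 35 mm above the worktop) and stands on the lever
- pointer_tip (a point): reading point of the lever: on the lever's centre line, 86 mm from the ring's axis, 3 mm beyond the tip of its steel point; turns with the ring
- tab_tip (a point): reading point of the preset tab, 86 mm from the ring's axis; in line, it coincides with pointer_tip. The tab is a steel clip 8 mm wide on the rim, 88 to 104 mm from the axis, top 28 mm above the worktop, with a point towards the axis. It is stiff but can be shifted; it stands at -0.7 to 0.2 rad of ring angle, always clockwise of the lever's start
- lock_top (a point): centre of the top of the lock plunger, a steel button 24 mm in diameter in a dark collar 32 mm across (collar top 34 mm above the worktop), 80 mm from the ring's axis at the ring angle -1.4 rad; while up, its top is 50.5 mm above the worktop
- lock (a joint): travel of the lock plunger in m: 0 up, 0.008 fully down; takes about 3 N and stays down
- cup_in_viewer: clear sample cup, 46 mm across the rim and 45 mm high, loose on the stage inside the ring; its rim is 69 mm above the worktop; origin: centre of its underside
- cup_left: clear sample cup, 46 mm across and 45 mm high, loose on the worktop to the left of the viewer; origin: centre of its underside
- cup_right: clear sample cup, the same size, loose on the worktop to the right of the viewer; origin: centre of its underside

How it is judged (in metres and radians):
On the way, in this order (a step that is already met when the one before it is completed fails the run):
1. the pointer on the lever stands at the preset tab, the lock plunger still up (horizontal distance between pointer_tip and tab_tip below 0.0045 m and value of joint lock below 0.002 m), for 0.3 s.
2. the lock plunger is pressed down (value of joint lock above 0.0065 m), for 0.1 s.
At the end, for the whole second after the job is handed in: The reading point of the lever lies within 4.5 mm (3 degrees) of that of the preset tab, the ring is at rest, the lock plunger is at least 6.5 of its 8 mm down, and the tab and the cups are where they stood (3 mm for the tab, 10 mm for the cups) (horizontal distance between pointer_tip and tab_tip below 0.0045 m and value of joint lock above 0.0065 m and angular speed of polarizer below 0.05 rad/s and distance of each of cup_in_viewer, cup_left, cup_right from where it was at the start of the episode below 0.01 m); the robot touches nothing.
It fails at once if the lever is gripped or shoved hard (over 20 N between fingers and ring) (contact force between the fingers and polarizer above 20 N).
It fails at once if the preset tab is shifted by more than 3 mm (distance of tab_tip from where it was at the start of the episode above 0.003 m).
It fails at once if a sample cup is moved by more than 10 mm, lifted or tipped (distance of any of cup_in_viewer, cup_left, cup_right from where it was at the start of the episode above 0.01 m or angle between any of cup_in_viewer, cup_left, cup_right's own z axis and vertical above 0.3 rad).
It also fails if it takes over 42 s, if anything falls off the work surface, if the arm or the gripper's body presses on something with over 40 N, if the wrist force passes 120 N, or if a joint passes its speed limit or range.

## Working session

There is one attempt and no reset: what is moved stays moved. The work goes in short steps, Python scripts to look and compute and a tool call to move; the robot and the scene stay as the last step left them, time stands still between calls to the robot, and variables do not carry over. Pictures are saved under pics/ and viewed, at most 10 in all, crops included, and the job is handed in when it is done.

```bash
ls; mkdir -p pics; python3 - <<'E'
from bench import env, cam, sign_off
import cv2
s=env.get_state(); print(s['time_s'],s['position'],s['orientation'],s['opening'])
for n in('top','scene','wrist'):
    print(n,cam.camera_info(n)); cv2.imwrite(f'pics/{n}0.png',cam.camera(n))
E
```

```text
bench.py
pics
0.0 [428.73681881 382.32445675 230.37412675] [ 4.09005283e-01  9.12531595e-01 -7.16170779e-04 -5.03408669e-04] 85.62379510983675
top {'fov_y': 56.448940646515894, 'cx': 312.0150898417042, 'cy': 240.88007587123585, 'rvec': array([ 2.1514068 , -2.12279503,  0.1353397 ]), 'tvec': array([216.22595235, 425.88679232, 858.43833711])}
scene {'fov_y': 47.53603499949772, 'cx': 314.78932537102594, 'cy': 249.16057126034667, 'rvec': array([ 0.78837995, -2.31905602,  1.37919819]), 'tvec': array([452.48788847,  94.75898297, 800.15530482])}
wrist {'fov_y': 58.209677587854095, 'cx': 322.0602052486203, 'cy': 231.849429949969, 'rvec': array([-2.64315644, -1.00739137, -0.16646575]), 'tvec': array([-575.64375654,  -41.24686956,  379.63618254])}
```

View pics/top0.png

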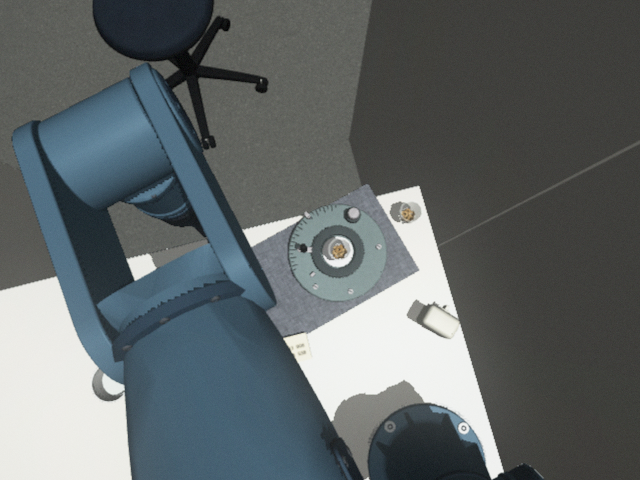

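View pics/scene0.png

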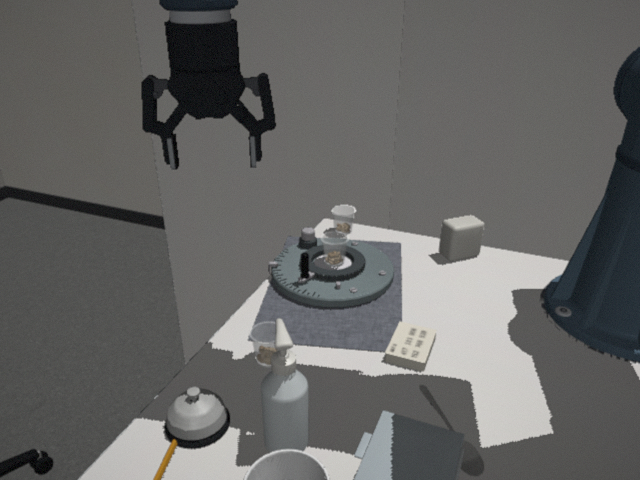

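The top view shows the viewer at about (337,252), the black knob at (303,247), the plunger at (352,214) and something like the tab at (307,216). I'll enlarge it and cast some rays.

```bash
cat > h.py <<'E'
import numpy as np,cv2
from bench import env, cam, sign_off
def K(i): f=240/np.tan(np.radians(i['fov_y']/2)); return np.array([[f,0,i['cx']],[0,f,i['cy']],[0,0,1]])
def ray(i,uv):
    R=cv2.Rodrigues(i['rvec'])[0]; d=R.T@np.linalg.inv(K(i))@np.array([*uv,1.]); return -R.T@i['tvec'],d/np.linalg.norm(d)
def plane(i,uv,z):
    c,d=ray(i,uv); return c+d*(z-c[2])/d[2]
def meet(a,b):
    (c,d),(e,f)=a,b; s=np.linalg.lstsq(np.c_[d,-f],e-c,rcond=None)[0]; p,q=c+d*s[0],e+f*s[1]; return (p+q)/2,np.linalg.norm(p-q)
def proj(i,p): return cv2.projectPoints(np.float64(p).reshape(-1,3),i['rvec'],i['tvec'],K(i),None)[0].reshape(-1,2)
E
python3 - <<'E'
from h import *
i=cam.camera_info('top'); 
for n,uv,z in(('c',(337,252),20),('knob',(303,247),70),('plunger',(352,214),50),('tab',(307,216),28)): print(n,plane(i,uv,z).round(1))
a=cv2.imread('pics/top0.png')[185:315,280:430]; b=cv2.imread('pics/scene0.png')[200:370,250:410]
b=cv2.resize(b,None,fx=3.05,fy=3.05,interpolation=2)[:520]; a=cv2.resize(a,None,fx=4,fy=4,interpolation=2)
cv2.imwrite('pics/a.png',cv2.resize(a,None,fx=1,fy=1)); cv2.imwrite('pics/b.png',b)
E
```

```text
c [402.8 171.5  20. ]
knob [405.5 238.2  70. ]
plunger [474.9 143.6  50. ]
tab [474.4 232.9  28. ]
```

View pics/a.png

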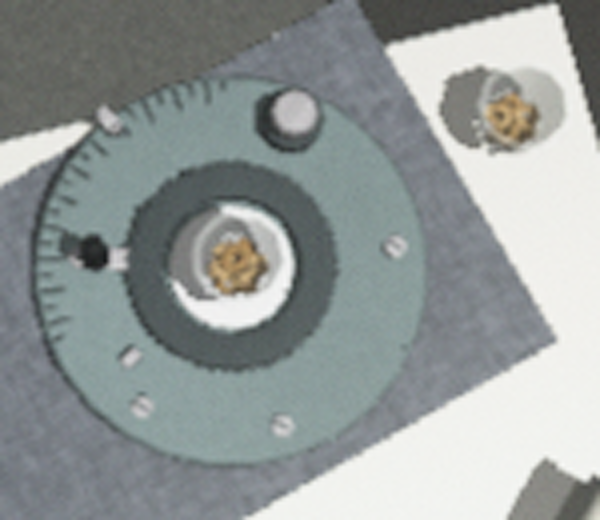

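View pics/b.png

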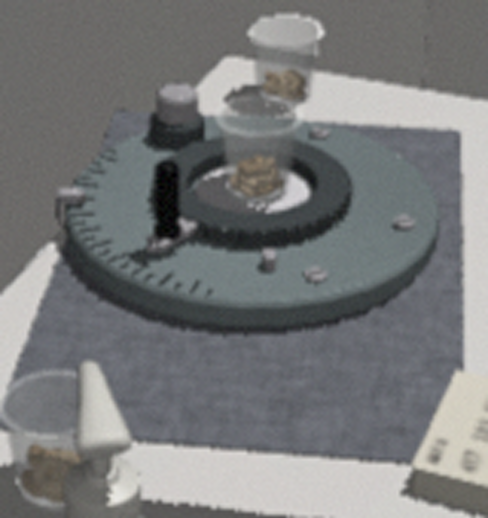

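The crops show the lever at about +0.5 rad with the tab on the rim, clockwise of it. Next I'll check the wrist view's geometry and where the points would project.

```bash
python3 - <<'E'
from h import *
from scipy.spatial.transform import Rotation as Ro
s=env.get_state(); i=cam.camera_info('wrist'); T=Ro.from_quat(s['orientation'])
c,d=ray(i,(i['cx'],i['cy'])); print('cam in tool',T.inv().apply(c-s['position']).round(1),'axis',T.inv().apply(d).round(3))
print(T.as_matrix().round(3))
print(proj(i,[[402.8,171.5,20],[405.5,238,70],[475,143.6,50],[474,233,28]]).round())
E
```

```text
cam in tool [  83.8    1.2 -141.6] axis [-0.324  0.001  0.946]
[[-0.665  0.747 -0.001]
 [ 0.747  0.665 -0.001]
 [ 0.    -0.001 -1.   ]]
[[151. 336.]
 [178. 318.]
 [186. 418.]
 [250. 342.]]
```

View pics/wrist0.png

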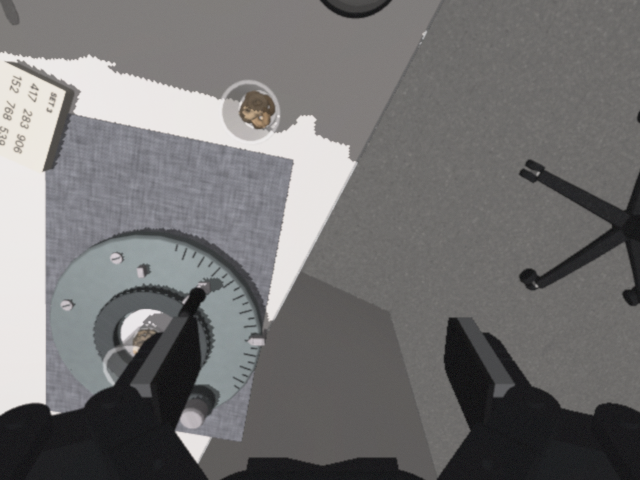

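The wrist image shows the viewer at about (160,325), the knob top near (199,294) and the tab near (257,340). I'll move over the viewer with the fingers shut and the tool y axis along the knob's clockwise tangent.

>>> nudge_tcp:
  increments: {"segments": [[-14,-16,5,0,0,0],[-14,-16,5,0,0,0],[-14,-16,5,0,0,0],[-14,-16,5,0,0,0],[-14,-16,5,0,0,0],[-14,-16,5,0,0,0],[-14,-16,5,0,0,0],[-14,-16,5,0,0,0],[0,0,0,0,0,0.1],[0,0,0,0,0,0.1],[0,0,0,0,0,0.1],[0,0,0,0,0,0.1],[0,0,0,0,0,0.1],[0,0,0,0,0,0.1],[0,0,0,0,0,0.1],[0,0,0,0,0,0.08],[0,0,0,0,0,0]]}
  aperture: 0

```text
time_s: 1.85
position: [408.0, 213.8, 191.1]
orientation: [0.725, 0.688, -0.0, -0.0]
contact_force: [-0.9, -0.3, 0.3]
opening: 0.1
grip_force: 0.0
```

```bash
python3 - <<'E'
from h import *
i=cam.camera_info('wrist'); im=cam.camera('wrist'); cv2.imwrite('pics/w1.png',im); np.savez('w1.npz',**i)
print(proj(i,[[402.8,171.5,20],[405.5,238,70],[475,143.6,50],[474,233,28]]).round())
E
```

```text
[[317. 256.]
 [315. 187.]
 [417. 302.]
 [412. 176.]]
```

View pics/w1.png

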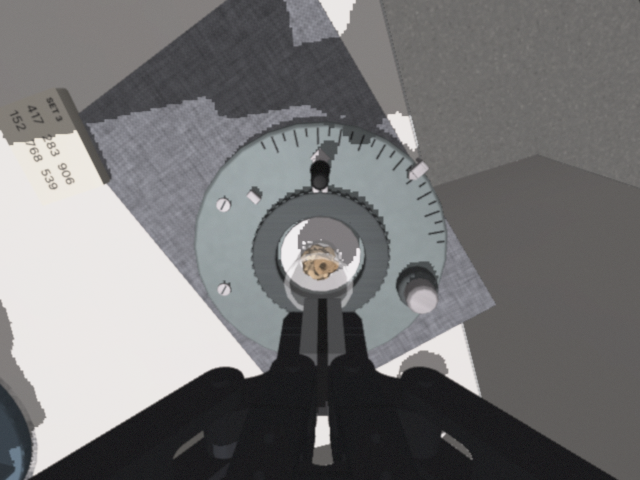

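The viewer is now well framed: knob about (319,175), tab about (418,170), plunger top about (423,299), ring centre about (320,240). Next come masks and fits.

```bash
python3 - <<'E'
from h import *
from scipy.optimize import least_squares
im=cv2.imread('pics/w1.png'); i=dict(np.load('w1.npz')); top=cv2.imread('pics/top0.png'); it=cam.camera_info('top'); w0=cv2.imread('pics/wrist0.png')
def circ(P):
    r=least_squares(lambda q:np.hypot(P[:,0]-q[0],P[:,1]-q[1])-q[2],[403,171,80],loss='soft_l1'); return r.x.round(2),np.abs(r.fun).mean().round(2)
def base(im,i,box,z):
    h=cv2.cvtColor(im,cv2.COLOR_BGR2HSV); m=cv2.inRange(h,(75,25,90),(100,110,190)); k=np.zeros_like(m); x0,y0,x1,y1=box; k[y0:y1,x0:x1]=m[y0:y1,x0:x1]
    k=cv2.morphologyEx(k,cv2.MORPH_OPEN,np.ones((3,3))); c=max(cv2.findContours(k,0,1)[0],key=cv2.contourArea); H=cv2.convexHull(c)[:,0]
    P=np.array([plane(i,p,z)[:2] for p in H]); return circ(P)
print('base w1',base(im,i,(180,100,460,380),20),'top',base(top,it,(280,185,430,315),20))
def blobs(im,lo,hi,box,sp=cv2.COLOR_BGR2HSV,mina=8):
    x0,y0,x1,y1=box; m=cv2.inRange(cv2.cvtColor(im,sp),lo,hi)[y0:y1,x0:x1]; n,_,st,ce=cv2.connectedComponentsWithStats(m)
    for s,c in zip(st[1:],ce[1:]):
        if s[4]>=mina: print('  ',(s[:2]+[x0,y0]),s[2:],(c+[x0,y0]).round(1))
print('knob w1'); blobs(im,(0,0,0),(180,255,40),(295,140,345,200))
print('knob top'); blobs(top,(0,0,0),(180,255,45),(285,235,315,260))
print('steel w1'); blobs(im,(0,0,150),(180,40,255),(400,150,440,190)); print('plunger w1'); blobs(im,(0,0,130),(180,40,255),(395,260,445,315)); print('lever'); blobs(im,(0,0,150),(180,40,255),(300,140,340,200),mina=3)
print('steel top'); blobs(top,(0,0,150),(180,45,255),(298,205,316,224));print('plunger top'); blobs(top,(0,0,140),(180,40,255),(342,204,362,226))
a=cv2.resize(im[125:315,295:455],None,fx=3.15,fy=3.15,interpolation=2); cv2.imwrite('pics/c.png',a)
E
```

```text
Traceback (most recent call last):
ValueError: max() iterable argument is empty
```

```bash
cat > m.py <<'E'
from h import *
from scipy.optimize import least_squares
def circ(P):
    r=least_squares(lambda q:np.hypot(P[:,0]-q[0],P[:,1]-q[1])-q[2],[403,171,80],loss='soft_l1'); return r.x.round(2),np.abs(r.fun).mean().round(2)
def base(im,i,box,z):
    h=cv2.cvtColor(im,cv2.COLOR_BGR2HSV); m=cv2.inRange(h,(65,25,95),(96,120,210)); k=np.zeros_like(m); x0,y0,x1,y1=box; k[y0:y1,x0:x1]=m[y0:y1,x0:x1]
    k=cv2.morphologyEx(k,cv2.MORPH_OPEN,np.ones((3,3))); c=max(cv2.findContours(k,0,1)[0],key=cv2.contourArea); H=cv2.convexHull(c)[:,0]
    P=np.array([plane(i,p,z)[:2] for p in H]); return circ(P)
def blobs(im,lo,hi,box,mina=8):
    x0,y0,x1,y1=box; m=cv2.inRange(cv2.cvtColor(im,cv2.COLOR_BGR2HSV),lo,hi)[y0:y1,x0:x1]; n,_,st,ce=cv2.connectedComponentsWithStats(m)
    for s,c in zip(st[1:],ce[1:]):
        if s[4]>=mina: print('  ',(s[:2]+[x0,y0]),s[2:],(c+[x0,y0]).round(1))
E
python3 - <<'E'
from m import *
im=cv2.imread('pics/w1.png'); i=dict(np.load('w1.npz')); top=cv2.imread('pics/top0.png'); it=cam.camera_info('top')
a=cv2.resize(im[125:315,295:455],None,fx=3.15,fy=3.15,interpolation=2); cv2.imwrite('pics/c.png',a)
print(cv2.cvtColor(im,cv2.COLOR_BGR2HSV)[200,220],cv2.cvtColor(top,cv2.COLOR_BGR2HSV)[280,360])
print('base w1',base(im,i,(180,100,460,380),20),'top',base(top,it,(280,185,430,315),20))
print('knob w1'); blobs(im,(0,0,0),(180,255,40),(295,140,345,200))
print('knob top'); blobs(top,(0,0,0),(180,255,45),(285,235,315,260))
print('steel w1'); blobs(im,(0,0,150),(180,40,255),(400,150,440,190)); print('plunger w1'); blobs(im,(0,0,130),(180,40,255),(395,260,445,315)); print('lever'); blobs(im,(0,0,150),(180,40,255),(300,140,340,200),3)
print('steel top'); blobs(top,(0,0,150),(180,45,255),(298,205,316,224));print('plunger top'); blobs(top,(0,0,140),(180,40,255),(342,204,362,226))
E
```

```text
[160   7 211] [ 90  26 158]Traceback (most recent call last):
  File "<stdin>", line 5, in <module>
  File "m.py", line 7, in base
    k=cv2.morphologyEx(k,cv2.MORPH_OPEN,np.ones((3,3))); c=max(cv2.findContours(k,0,1)[0],key=cv2.contourArea); H=cv2.convexHull(c)[:,0]
                                                           ~~~^^^^^^^^^^^^^^^^^^^^^^^^^^^^^^^^^^^^^^^^^^^^^^^^
ValueError: max() iterable argument is empty
```

View pics/c.png

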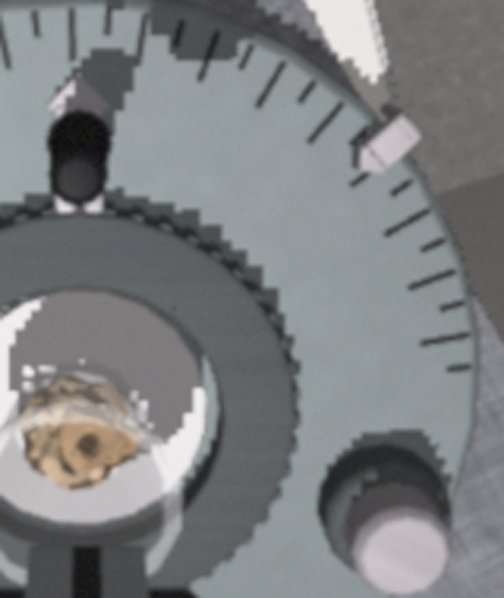

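The crop shows the knob top at about (319.8,182), the pointer tip at about (319,150), the tab body at about (419.4,171) with its point near (408,174), and the plunger top at about (422,299.6).

```bash
sed -i 's/(65,25,95),(96,120,210)/(70,14,110),(100,80,210)/' m.py; python3 - <<'E'
from m import *
im=cv2.imread('pics/w1.png'); i=dict(np.load('w1.npz')); top=cv2.imread('pics/top0.png'); it=cam.camera_info('top')
print('base w1',base(im,i,(180,100,460,380),20),'top',base(top,it,(280,185,430,315),20))
print('knob w1'); blobs(im,(0,0,0),(180,255,40),(295,140,345,200))
print('knob top'); blobs(top,(0,0,0),(180,255,45),(285,235,315,260))
print('tab w1'); blobs(im,(0,0,180),(180,40,255),(405,150,440,190)); print('plunger w1'); blobs(im,(0,0,165),(180,40,255),(395,260,445,315)); 
print('tab top'); blobs(top,(0,0,185),(180,45,255),(298,205,316,224));print('plunger top'); blobs(top,(0,0,165),(180,40,255),(342,204,362,226))
for n,a,b,z in(('knob',(319.8,182.1),(302.8,247),70),('plunger',(422,299.6),(353.7,213),50.5),('tab',(419.4,171),(307,214.8),28)):
    print(n,*[v.round(1) if hasattr(v,'round') else v for v in meet(ray(i,a),ray(it,b))],plane(i,a,z).round(1),plane(it,b,z).round(1))
print('tip',plane(i,(318.8,149.8),27).round(1),'tabpt',plane(i,(408.3,174),26).round(1))
E
```

```text
base w1 (array([403.46, 174.93,  96.27]), np.float64(0.71)) top (array([402.79, 169.59,  99.07]), np.float64(0.51))
knob w1
   [311 161] [ 19  25 274] [319.8 169.9]
knob top
   [301 245] [ 6  7 26] [303.2 248.3]
tab w1
   [410 163] [ 17  16 141] [418.1 171. ]
plunger w1
   [409 290] [ 28  24 509] [422.7 301.3]
tab top
   [298 216] [ 4  5 14] [299.1 217.4]
plunger top
   [349 208] [10 10 76] [353.6 212.5]
knob [407.9 238.7  57.1] 1.5 [408.8 241.1  70. ] [405.5 238.6  70. ]
plunger [480.2 139.4  38.7] 1.6 [478.3 145.8  50.5] [476.9 140.3  50.5]
tab [481.1 233.5  14. ] 2.6 [479.3 236.3  28. ] [476.9 232.9  28. ]
tip [408.6 254.9  27. ] tabpt [471.9 234.1  26. ]
```

Both views agree on relative geometry: plunger radius about 80, tab about 97 and knob about 67–69. Between views there is a common shift of a few mm. Lever is at about 86.5° and tab at about 40° world. I'll descend on the counter-clockwise side of the knob.

>>> nudge_tcp:
  increments: {"segments": [[9,-13,0,0,0,0],[9,-13,0,0,0,0],[8,-12,0,0,0,0],[0,0,20,0,0,0],[0,0,20,0,0,0],[0,0,20,0,0,0],[0,0,20,0,0,0],[0,0,20,0,0,0],[0,0,20,0,0,0],[0,0,15,0,0,0],[0,0,8,0,0,0],[0,0,0,0,0,0],[0,0,0,0,0,0]]}

```text
time_s: 3.2
position: [371.7, 242.2, 48.8]
orientation: [0.725, 0.689, 0.0, 0.0]
contact_force: [-0.2, 0.2, 1.5]
opening: -0.2
grip_force: 0.0
```

```bash
python3 - <<'E'
from h import *
c=np.array([-68,20.5])
for t in(.03,.05):
    R=np.array([[np.cos(t),-np.sin(t)],[np.sin(t),np.cos(t)]]); print(t,(c-R@c).round(2))
E
```

```text
0.03 [0.58 2.05]
0.05 [0.94 3.42]
```

>>> nudge_tcp:
  increments: {"segments": [[0,4,0,0,0,0],[0,4,0,0,0,0],[0,3,0,0,0,0],[0,3,0,0,0,0],[0.9,3.4,0,0,0,0.05],[0.9,3.4,0,0,0,0.05],[0.9,3.4,0,0,0,0.05],[0.9,3.4,0,0,0,0.05],[0.9,3.4,0,0,0,0.05],[0.9,3.4,0,0,0,0.05],[0.9,3.4,0,0,0,0.05],[0.9,3.4,0,0,0,0.05],[0.9,3.4,0,0,0,0.05],[0.9,3.4,0,0,0,0.05],[0.9,3.4,0,0,0,0.05],[0.9,3.4,0,0,0,0.05],[0,0,0,0,0,0],[0,0,0,0,0,0]]}

```text
time_s: 5.0
position: [427.1, 238.1, 48.2]
orientation: [0.896, 0.444, -0.0, 0.0]
contact_force: [-0.0, -0.2, 0.4]
opening: -0.1
grip_force: 0.0
```

```bash
python3 - <<'E'
from h import *
i=cam.camera_info('wrist'); im=cam.camera('wrist'); cv2.imwrite('pics/w2.png',im); np.savez('w2.npz',**i)
E
```

```text
(no output)
```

View pics/w2.png

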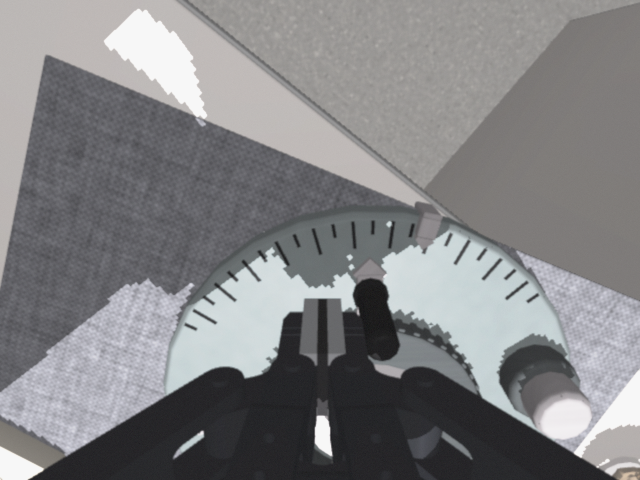

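The image shows the pointer tip at (369,262) and the tab point at about (425,247), with its body at (428,226). The knob is against the finger with roughly 15° still to go.

```bash
python3 - <<'E'
from h import *
i=dict(np.load('w2.npz'))
tip=plane(i,(369,262),27)[:2]; tb=plane(i,(427.5,226),28)[:2]; tp=plane(i,(425,248),26)[:2]; pl=plane(i,(563,413),50.5)[:2]; kn=plane(i,(382,350),70)[:2]
rim=np.array([plane(i,p,20)[:2] for p in((232,260),(300,220),(355,207),(395,208),(545,300),(168,360))])
from scipy.optimize import least_squares
r=least_squares(lambda q:np.r_[np.hypot(*(rim-q).T)-100,2*(np.hypot(*(pl-q))-80),np.hypot(*(tb-q))-96],[403,172]); c=r.x; print(c,r.fun.round(1))
for n,p in(('tip',tip),('tabbody',tb),('tabpt',tp),('plunger',pl),('knob',kn)): v=p-c; print(n,p.round(1),np.hypot(*v).round(1),np.degrees(np.arctan2(v[1],v[0])).round(1))
E
```

```text
[405.03686409 174.62130081] [-2.1  0.4  1.6  1.3 -2.8 -3.6 -1.5  2.1]
tip [452.2 239.3] 80.0 53.9
tabbody [479.6 238.3] 98.1 40.5
tabpt [473.7 230.1] 88.3 38.9
plunger [479.9 148.7] 79.2 -19.1
knob [444.7 229. ] 67.3 53.9
```

>>> nudge_tcp:
  increments: {"segments": [[0.9,3.4,0,0,0,0.05],[0.9,3.4,0,0,0,0.05],[0.9,3.4,0,0,0,0.05],[0.9,3.4,0,0,0,0.05],[0,0,0,0,0,0],[0,0,0,0,0,0]]}

```text
time_s: 5.65
position: [439.5, 231.7, 48.2]
orientation: [0.936, 0.353, -0.0, 0.0]
contact_force: [-0.7, 1.0, -0.9]
opening: 0.5
grip_force: 0.0
```

```bash
python3 - <<'E'
from h import *
i=cam.camera_info('wrist'); im=cam.camera('wrist'); cv2.imwrite('pics/w3.png',im); np.savez('w3.npz',**i)
cv2.imwrite('pics/w3c.png',cv2.resize(im[200:400,300:500],None,fx=3,fy=3,interpolation=2))
E
```

```text
(no output)
```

View pics/w3c.png

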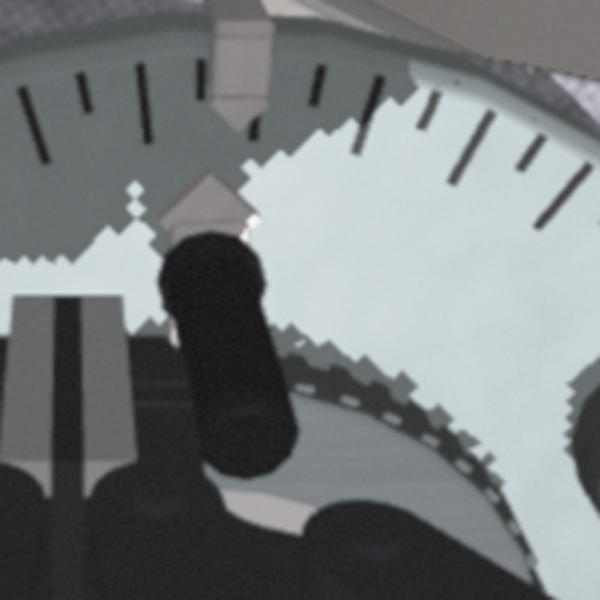

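The crop shows the pointer tip at (370,256.7) and the tab point at (379,243.3), so about 2–3° remain.

```bash
python3 - <<'E'
from h import *
i=dict(np.load('w3.npz')); q=lambda x,y,z: plane(i,(300+x/3,200+y/3),z)[:2]
for c in([405,174.6],[403.5,172.5]):
  for n,p in(('tip',q(210,170,27)),('tabpt',q(237,130,27)),('tabend',q(243.5,22,28)),('tabbase',q(240,98,28)),('knobtop',q(252,432,70)),('foot',q(212,225,28))): v=p-c; print(n,p.round(1),np.hypot(*v).round(1),np.degrees(np.arctan2(v[1],v[0])).round(1))
E
```

```text
tip [466.1 229.5] 82.1 41.9
tabpt [472.7 230.7] 87.9 39.7
tabend [484.2 240.8] 103.2 39.9
tabbase [476.4 233.9] 92.8 39.7
knobtop [456.8 220.6] 69.3 41.6
foot [460.6 224. ] 74.4 41.6
tip [466.1 229.5] 84.6 42.3
tabpt [472.7 230.7] 90.4 40.1
tabend [484.2 240.8] 105.7 40.2
tabbase [476.4 233.9] 95.3 40.1
knobtop [456.8 220.6] 71.8 42.1
foot [460.6 224. ] 76.9 42.1
```

>>> nudge_tcp:
  increments: {"segments": [[0.3,1.2,0,0,0,0.018],[0.3,1.2,0,0,0,0.018],[0,0,0,0,0,0],[0,0,0,0,0,0],[0,0,0,0,0,0]]}

```text
time_s: 6.2
position: [441.6, 230.4, 48.3]
orientation: [0.942, 0.335, -0.0, -0.0]
contact_force: [-0.6, 1.0, 0.7]
opening: -0.0
grip_force: 0.7
```

```bash
python3 - <<'E'
from h import *
i=cam.camera_info('wrist'); im=cam.camera('wrist'); cv2.imwrite('pics/w4.png',im); np.savez('w4.npz',**i)
cv2.imwrite('pics/w4c.png',cv2.resize(im[200:400,300:500],None,fx=3,fy=3,interpolation=2))
E
```

```text
(no output)
```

View pics/w4c.png

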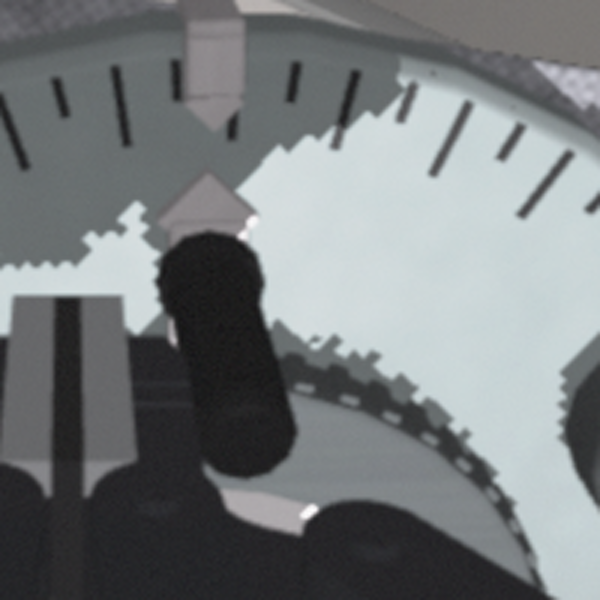

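The image shows the pointer tip at crop (210,170) and the tab point at (213,130), aligned within about 0.5°. I'll back off, rise, and turn so the hand clears the knob and cup, then remeasure the plunger numerically.

>>> nudge_tcp:
  increments: {"segments": [[0,-4,0,0,0,0],[0,-6,0,0,0,0],[0,-8,0,0,0,0],[0,0,-20,0,0,0],[0,0,-25,0,0,0],[0,0,-25,0,0,0],[0,0,0,0,0,0.1],[0,0,0,0,0,0.1],[0,0,0,0,0,0.1],[0,0,0,0,0,0.1],[0,0,0,0,0,0.1],[0,0,0,0,0,0.1],[0,0,0,0,0,0.1],[0,0,0,0,0,0.1],[0,0,0,0,0,0.1],[0,0,0,0,0,0.1],[0,0,0,0,0,0.1],[0,0,0,0,0,0.1],[0,0,0,0,0,0]]}

```text
time_s: 8.15
position: [429.8, 244.8, 118.3]
orientation: [0.967, -0.256, -0.0, 0.0]
contact_force: [-0.4, 0.4, -0.1]
opening: -0.1
grip_force: 0.0
```

```bash
python3 - <<'E'
from m import *
from scipy.spatial.transform import Rotation as Ro
s=env.get_state(); i=cam.camera_info('wrist'); im=cam.camera('wrist'); cv2.imwrite('pics/w5.png',im)
T=Ro.from_quat(s['orientation']); e=proj(i,[[478,144,50.5]])[0]; print('expect px',e.round(),'q6',s['q'][5].round(2))
x,y=e.astype(int); blobs(im,(0,0,150),(180,40,255),(max(x-60,0),max(y-60,0),min(x+60,640),min(y+60,480)),60)
print('tool delta',T.inv().apply(np.array([478,144,60])-s['position']).round(1))
t=cam.camera('top'); cv2.imwrite('pics/top5.png',t); it=cam.camera_info('top'); blobs(t,(0,0,165),(180,40,255),(342,204,362,226))
E
```

```text
expect px [466.  66.] q6 2.37
   [405  28] [ 120   97 7802] [476.8  81. ]
   [405  35] [ 21  29 204] [411.   46.3]
tool delta [91.7 63.8 58.3]
```

>>> nudge_tcp:
  increments: {"segments": [[15,10.5,0,0,0,0],[15,10.5,0,0,0,0],[15,10.5,0,0,0,0],[15,10.5,0,0,0,0],[15,10.5,0,0,0,0],[17,11.5,0,0,0,0],[0,0,20,0,0,0],[0,0,20,0,0,0],[0,0,15,0,0,0],[0,0,0,0,0,0],[0,0,0,0,0,0]]}

```text
time_s: 9.35
position: [478.5, 143.4, 63.4]
orientation: [0.967, -0.255, -0.0, 0.0]
contact_force: [0.5, 0.6, -0.2]
opening: -0.1
grip_force: 0.0
```

```bash
python3 - <<'E'
from m import *
t=cam.camera('scene'); i=cam.camera_info('scene'); o=cv2.imread('pics/scene0.png')
for im in(o,t): blobs(im,(0,0,120),(180,45,255),(295,222,325,245),6)
print('seg knob'); 
for im in(o,t): blobs(im,(0,0,0),(180,255,35),(260,235,325,290),20)
print(proj(i,[[478,144,50.5],env.get_state()['position']]).round(1))
E
```

```text
   [302 222] [ 23  23 261] [316.9 231.6]
   [314 222] [ 11  23 200] [319.8 232.4]
   [295 240] [3 4 7] [296.  241.4]
seg knob
   [301 253] [  8  25 168] [304.3 265.4]
   [286 239] [  9  23 159] [289.9 250.5]
   [302 255] [ 21  21 120] [310.1 265. ]
[[306.5 229.2]
 [306.1 221.8]]
```

The plunger's projection in the scene view matches its pixel, (308,230), within 2 px. Pressing now.

>>> nudge_tcp:
  increments: {"segments": [[0,0,6,0,0,0],[0,0,5,0,0,0],[0,0,3,0,0,0],[0,0,2,0,0,0],[0,0,2,0,0,0],[0,0,1,0,0,0],[0,0,0,0,0,0]]}

```text
time_s: 10.1
position: [478.7, 143.3, 44.2]
orientation: [0.967, -0.256, 0.0, -0.0]
contact_force: [-0.0, -0.1, 1.1]
opening: 0.1
grip_force: 0.2
```

>>> nudge_tcp:
  increments: {"segments": [[0,0,1,0,0,0],[0,0,0.5,0,0,0],[0,0,0,0,0,0],[0,0,0,0,0,0]]}

```text
time_s: 10.5
position: [478.6, 143.3, 42.8]
orientation: [0.967, -0.256, 0.0, -0.0]
contact_force: [0.3, -0.3, 2.2]
opening: 0.0
grip_force: 0.7
```

>>> nudge_tcp:
  increments: {"segments": [[0,0,0.7,0,0,0],[0,0,0,0,0,0],[0,0,0,0,0,0]]}

```text
time_s: 10.8
position: [478.7, 143.3, 42.5]
orientation: [0.967, -0.256, 0.0, 0.0]
contact_force: [-0.9, -0.1, 6.2]
opening: 0.1
grip_force: 3.2
```

>>> nudge_tcp:
  increments: {"segments": [[0,0,1,0,0,0],[0,0,0,0,0,0],[0,0,0,0,0,0],[0,0,0,0,0,0]]}

```text
time_s: 11.2
position: [478.8, 143.3, 42.4]
orientation: [0.967, -0.256, 0.0, 0.0]
contact_force: [-5.5, -0.8, 15.7]
opening: -0.1
grip_force: 8.0
```

>>> nudge_tcp:
  increments: {"segments": [[0,0,-5,0,0,0],[0,0,-15,0,0,0],[0,0,-25,0,0,0],[0,0,-25,0,0,0],[0,0,-25,0,0,0],[0,0,-25,0,0,0],[0,0,-25,0,0,0],[-16,-11,0,0,0,0],[-16,-11,0,0,0,0],[-16,-11,0,0,0,0],[-16,-11,0,0,0,0],[0,0,0,0,0,0],[0,0,0,0,0,0]]}

```text
time_s: 12.5
position: [444.6, 213.1, 185.9]
orientation: [0.967, -0.255, -0.0, 0.0]
contact_force: [0.1, 0.3, 0.0]
opening: -0.1
grip_force: 0.0
```

```bash
python3 - <<'E'
from m import *
t=cam.camera('scene'); cv2.imwrite('pics/s6.png',t); o=cv2.imread('pics/scene0.png')
w=cam.camera('wrist'); cv2.imwrite('pics/w6.png',w); i=cam.camera_info('wrist'); np.savez('w6.npz',**i)
for im in(o,t): print('plunger/knob'); blobs(im,(0,0,0),(180,255,60),(260,220,330,290),20); print(im[222:242,308].mean(1).round().astype(int))
print(proj(i,[[478,144,42.5],[471,230,27],[457,218,70]]).round())
print('tip/tab steel'); 
E
```

```text
plunger/knob
   [298 237] [ 19  12 132] [306.1 243.9]
   [311 251] [13 10 50] [316.7 254.6]
   [299 252] [ 11  27 212] [304.3 265.1]
   [311 273] [ 19   9 103] [321.4 277.2]
   [271 274] [15 16 91] [275.7 284.2]
   [293 281] [14  6 29] [298.4 283.4]
[106 105 105 105  99 116 156 157 157 158 155 123  97  83  82  84  87  85
  70  56]
plunger/knob
   [286 238] [  9  25 172] [290.  250.3]
   [298 240] [ 19   9 113] [306.6 244.7]
   [312 250] [12 10 47] [317.4 254. ]
   [268 263] [ 62  27 411] [295.8 275.5]
[108 108 110 107 108 108 108 108 108 130 161 160 161 163 155 121 102  88
  76  70]
[[392. 119.]
 [285. 188.]
 [307. 213.]]
tip/tab steel
```

Plunger top dropped about 4 px in the scene view, which matches 8 mm, and the press bottomed at 42.4 mm with 15.7 N. Last check is the pointer against the tab.

```bash
python3 - <<'E'
from m import *
i=dict(np.load('w6.npz')); im=cv2.imread('pics/w6.png'); g=im[160:235:3,255:330:3].mean(2).astype(int)
# steel is warm-grey: red >= green; base is green
d=im.astype(int); m=((d[...,2]-d[...,1]>0)&(d[...,1]>85)).astype(np.uint8)*255
m[:150]=0;m[240:]=0;m[:,:240]=0;m[:,340:]=0
n,_,st,ce=cv2.connectedComponentsWithStats(m)
C=np.array([404.5,173.8])
for s,c in zip(st[1:],ce[1:]):
    if s[4]>12: v=plane(i,c,28)[:2]-C; print(s,c.round(1),np.hypot(*v).round(1),np.degrees(np.arctan2(v[1],v[0])).round(2))
E
```

```text
[ 240  150   44   85 1917] [255.2 180.3] 108.4 41.22
[291 184  15  18 130] [297.5 191.1] 77.7 39.5
[318 192  17  20 216] [325.1 201.3] 56.7 39.49
```

```bash
python3 -c "
from bench import env, cam, sign_off
print(sign_off())"
```

```text
the job is handed in; nothing more can be done
None
```

I've handed the job in: the pointer lines up with the preset tab to about 0.5° in the wrist view, and the lock plunger was pressed until it bottomed. The robot was clear of everything at about 12.5 s; I didn't measure the cups or tab again at the end, and the sign-off returned no verdict.

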